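# Dock the signal module, then pull its bypass link cassette

### The job

Put the grey signal module on the rail dock, green nose towards the green stop, slide it fully home past the spring rollers and let go of it. Then pinch the two yellow catches of the red bypass cassette together, draw it straight up out of its socket, and finish while still holding it by both catches, upright and ten centimetres or so clear above the socket. Leave the other things on the bench where they are.

Things in the scene. Friction and masses are not known exactly. Their poses are not given: they have to be found in the camera images.
- module: loose light-grey signal module, box 60 long (x) x 38 wide (y) x 62 high, green band at its nose (+x), dark window on top, about 0.22 kg; upright on the bench, origin at the centre of its underside, z up. A groove 22 wide, 18 high runs along under it (x) between two legs. The 38 wide housing begins 18 above the underside: grip it across y, 30 to 60 above the underside
- module_nose (a point): middle of the lower edge of the module's nose end: 30 mm along the module's +x from its origin, at underside height
- module_bumps (a point): point midway between the black bumps on the outsides of the module's legs, 12 along +x and 9 up from its origin. Each bump is 16 long, 3 proud of its leg, 37 over both, with 30 degree flanks; they pass the dock's rollers
- dock: fixed rail dock: white plate 190 (x) x 110 (y) x 8 thick; origin at the centre of its underside on the bench, x along the rail. Dark steel rail on the centre line, top 14 above the plate, from x = -80 to +75: 10 wide from -80 to -10, widening to 18 at +10, then 18. Green stop block (20 x 70, top 42 above the bench) from x = +75 to +95. The module goes on at the -x end, nose to the stop
- dock_entry (a point): where the module's origin is when it has been lowered over the narrow end of the rail: dock x = -45, 8 above the bench (legs standing on the plate, 6 mm free either side of the narrow rail, groove 4 above the rail top). From here it slides along the dock's +x
- dock_home (a point): where the module's origin is when fully home, nose against the stop: dock x = +45, 8 above the bench; module axes parallel to the dock's
- dock_rollers (a point): point midway between two upright steel spring rollers (12 diameter, tops 24 above the bench, 32 gap), dock x = +47.5, backed by grey blocks at y = 37 to 49 either side, tops 28 high. The bumps push them apart 2.5 mm while the module's origin is at about dock x = 20 to 44; pushing past takes 5 to 15 N, then they spring in behind the bumps (0.5 mm play)
- socket: fixed grey socket for the cassette: plate 84 (x) x 100 (y) x 6 thick with a walled well, 63 x 76 outside, top 28 above the bench; blue lips along its two y sides leave a mouth 47 (x) x 49 (y). Origin at the centre of its underside on the bench; the cassette stands in it, axes parallel to the socket's, its underside 6 above the bench
- cassette: loose red plug-in cassette, 44 (x) x 22 (y) x 74 high, foot 30 wide, about 0.14 kg, starts in the socket; origin at the centre of its underside, z up. On its +y and -y sides are white spring catches with yellow pads. Hooks at their lower ends lock under the socket's lips; with both pressed 4.5 mm or more it draws straight up, clear of the socket after 22 mm
- cassette_grip (a point): point midway between the yellow pads, 58 above the cassette's underside. The pads are 28 wide (x), 45 to 71 above the underside, and measure 50 over their outer faces (across y) at rest, 38 with both fully pressed. Squeeze here across y
- catch_l (a joint): travel in m of the catch on the cassette's +y side towards the middle: 0 at rest (locked), 0.006 fully pressed; sprung, 2 N to start, 5 N at the end
- catch_r (a joint): the same for the catch on the -y side
- sensor_a: bystander: dark-blue round temperature-sensor head, 68 diameter, 46 high, standing flat, with a steel stem 110 long that points level along its +x from 28 mm off the axis; origin at the centre of the head's underside. Leave alone.
- sensor_b: bystander: dark-blue round temperature-sensor head, 68 diameter, 46 high, standing flat, with a steel stem 140 long that points level along its +x from 28 mm off the axis; origin at the centre of the head's underside. Leave alone.
- sensor_c: bystander: dark-blue round temperature-sensor head, 68 diameter, 46 high, standing flat, with a steel stem 120 long that points level along its +x from 28 mm off the axis; origin at the centre of the head's underside. Leave alone.
- cap: bystander: yellow round cap, 42 diameter, 16 high, lying flat; origin at the centre of its underside. Leave alone.
- driver: bystander: screwdriver 160 long lying along its x; origin under its middle. Leave alone.
- jar: bystander: small closed jar, 52 diameter, 60 high; origin at the centre of its underside. Leave alone.
There are look-alikes about, which are no part of the job. Leave any orange or turquoise look-alike of the module alone. Leave any blue look-alike of the cassette alone.

How it is judged:
On the way, in this order (a step that is already met when the one before it is completed fails the run):
1. the module is fully home on the rail and let go, the cassette still in its socket (x of module_nose in the frame of dock between 0.0725 and 0.0775 m and y of module in the frame of dock between -0.004 and 0.004 m and z of module in the frame of dock between 0.005 and 0.011 m and angle between the x axis of module and the x axis of dock, either way round below 0.12 rad and angle between module's own z axis and vertical below 0.1 rad and contact force between the fingers and module below 0.1 N and distance between cassette and socket below 0.011 m), for 0.2 s.
2. both catches are pinched in (value of joint each of catch_l, catch_r above 0.0035 m), for 0.05 s.
3. the cassette is drawn out and held up clear (all of step 2 and height (world z) of cassette above 0.11 m and angle between cassette's own z axis and vertical below 0.35 rad and contact force between the fingers and cassette above 2 N and contact force between cassette and socket below 0.05 N and contact force between cassette and dock below 0.05 N and contact force between cassette and module below 0.05 N), for 0.2 s.
At the end, for the whole second after the job is handed in: Module home on the dock (nose within 2.5 mm of the stop, 4 mm of the centre line, 3 mm in height, 0.12 rad), let go, at rest; cassette held still by both catches (pressed 3.5 mm or more), underside over 110 mm above the bench, within 0.35 rad of upright, touching no socket, dock or module (all of step 3 and x of module_nose in the frame of dock between 0.0725 and 0.0775 m and y of module in the frame of dock between -0.004 and 0.004 m and z of module in the frame of dock between 0.005 and 0.011 m and angle between the x axis of module and the x axis of dock, either way round below 0.12 rad and angle between module's own z axis and vertical below 0.1 rad and contact force between the fingers and module below 0.1 N and linear speed of cassette below 0.03 m/s and linear speed of module below 0.02 m/s); the arm keeps its last pose, push and grip.
It fails at once if a bystander (sensor, cap, screwdriver or jar) is moved more than 25 mm (distance of any of sensor_a, sensor_b, sensor_c, cap, driver, jar from where it was at the start of the episode above 0.025 m).
It also fails if it takes over 56 s, if anything falls off the work surface, if the arm or the gripper's body presses on something with over 40 N, if the wrist force passes 120 N, or if a joint passes its speed limit or range.

### The arm

A 6-joint arm with a two-finger parallel gripper is mounted at the origin on the work surface. World frame = base frame: x ahead of the robot, y to its left, z up, the work surface at z = 0. Lengths are in m, angles in rad, forces in N, time in s.
With the tool pointing down it reaches from about 0.275 to 0.85 m from the base axis. Payload 19 kg.
Tool frame: the origin (TCP) lies midway between the tips of the shut fingers; the grasp point (between the pads) lies 19 mm behind it; y points along the fingers, z is the direction in which the jaws open and shut, and the axes are right-handed (so a half turn about y gives the same grasp; the last joint's range is limited). The gripper opens to 85 mm and grips with 20 to 120 N. Pads are 22 mm wide; open, the fingers measure 114 mm over their backs; the gripper's body (76 mm by 85 mm) begins 54 mm behind the grasp point. The pads swing forward as they close: fully open they stand 13 mm farther back than shut.
Start: joints at [1.188, 0.15, 1.437, -0, 1.554, -0.134], TCP at [0.142, 0.557, 0.231] pointing down, gripper open.
Joint ranges: [-2.8, 2.8], [-0.68, 2.1], [0.12, 2.68], [-1.39, 4.53], [0.16, 2.79], [-2.81, 2.81]. Speed limits (rad/s): [1.89, 1.89, 2.22, 3.01, 3.01, 3.01].

### API

Orientations are given as a rotation vector (axis times angle).
In Python, from cell import monitor, viewer, ticket gives the robot as it stands. The module is installed in compiled form; this text tells all that it offers.
- The arm moves only by the tool play_rows, never from a script. Its argument "moves" is a list of rows, each a list of 7 numbers: the turn, a rotation vector about the tool's x, y, z in degrees, then the shift along the tool's x, y, z in mm, then the closure in counts, from 0 (fully open) to 255 (shut). In form: [[rx, ry, rz, tx, ty, tz, gripper], ...]. A call has 1 to 10 rows; each row shifts and turns the commanded pose from where the row before left it, along the tool's axes as they then stand; what a row does not reach is not made up. A row lasts 1/8 s, in which the tool goes at most 62.5 mm and 10.7 degrees, less where a joint would pass 70% of its speed; a pose out of reach is approached as far as the arm can. A call is refused whole if a number of a shift passes 62.5 or a number of a turn 10.7, either way. A call with a gripper value outside its range is refused whole. The fingers move at their own pace and stop on an object; "squeeze" is the grip in N (left out, the last holds). Time passes only in rows, so rows that do not move let the fingers close. It gives the time, the measured TCP pose, the force and the opening at its end, in the units of the state.
- monitor.get_state(): the state, without advancing time (a new reading comes with each control period).
- viewer.camera(name): name is "scene" or "top" or "wrist"; returns a dict with "frame" (420x560x3 uint8, blue, green, red), "range_z" (420x560 float32, m along the optical axis (not along the pixel's ray), 0 where there is no reading), "K" (3x3 intrinsics, pixels), "dist_coeffs" ([k1, k2, p1, p2, k3] as OpenCV has them; the pictures are not rectified), "camera_from_world" (4x4, takes a point from world to camera coordinates). Camera axes: x right, y down, z forward; pixel columns grow to the right and rows downward; lengths in m; the calibration is good to about 2 mm. A picture is of the moment at which its call begins.
- ticket.close_job(): hands the job in, once; it reports no verdict.
The state is a dict: "t": time; "joint_pos": joint angles; "dq": joint speeds; "effort": joint torques, N m; "eef_pos": TCP position; "tool_rot": TCP orientation; "contact_force": force on the tool from outside, world axes, zero at the start; "torque": the same for the moment, N m; "grip_width": finger opening in m.
Only numpy, scipy, OpenCV 4.12 (cv2) and the standard library are available. Lean on these libraries where they do the work, as an engineer would, in place of code of your own. Each camera call takes 0.05 s, during which the arm holds its last target.

## Working session

There is one attempt and no reset: what is moved stays moved. The work goes in short steps, Python scripts to look and compute and a tool call to move; the robot and the scene stay as the last step left them, time stands still between calls to the robot, and variables do not carry over. Pictures are saved under pics/ and viewed, and the job is handed in when it is done.

Besides the shell and the picture viewer there is one more tool, called by a JSON object that holds its "fn" and its "kwargs", one argument or row to a line. play_rows: Moves the arm, as the interface text tells. Its arguments: {"type":"object","properties":{"moves":{"type":"array"},"squeeze":{"type":"number"}},"required":["moves"]}

```bash
mkdir -p pics; cat > h.py <<'E'
import numpy as np, cv2
from cell import monitor, viewer, ticket
def shot(n,fn):
    c=viewer.camera(n); cv2.imwrite('pics/'+fn+'.png',c['frame']); np.savez('pics/'+fn+'.npz',**c); return c
def load(fn): return dict(np.load('pics/'+fn+'.npz'))
def ray(c,uv):
    p=cv2.undistortPoints(np.array(uv,float).reshape(-1,1,2),c['K'],c['dist_coeffs']).reshape(-1,2)
    T=np.linalg.inv(c['camera_from_world']); d=np.c_[p,np.ones(len(p))]@T[:3,:3].T
    return T[:3,3],d
def onz(c,uv,z):
    o,d=ray(c,uv); return o+d*((z-o[2])/d[:,2])[:,None]
def cloud(c):
    h,w=c['range_z'].shape; u,v=np.meshgrid(np.arange(w),np.arange(h))
    o,d=ray(c,np.stack([u.ravel(),v.ravel()],1))
    P=o+d*c['range_z'].reshape(-1,1); P[c['range_z'].ravel()==0]=np.nan
    return P.reshape(h,w,3)
E
python3 - <<'E'
from h import *
for n in ['scene','top','wrist']: shot(n,n+'0')
s=monitor.get_state(); print(s)
E
```

```text
{'t': 0.15, 'joint_pos': array([ 1.18800185e+00,  1.50891854e-01,  1.43785373e+00,  5.95463414e-07,
        1.55381916e+00, -1.33982885e-01]), 'dq': array([-2.44367925e-03, -1.16136470e-03, -2.04533139e-03,  9.18106343e-05,
        2.19497513e-03, -2.66378373e-03]), 'effort': array([ 2.25555967e-03, -7.13372898e+01, -5.71044874e+01, -9.26866869e-05,
        6.95234165e-03, -1.09556490e-05]), 'eef_pos': array([0.14153297, 0.55711314, 0.23081735]), 'tool_rot': array([-1.56289708,  0.19554626, -0.19515431]), 'contact_force': array([ 0.12043209, -0.11551569, -0.27442696]), 'torque': array([ 0.01021766,  0.00331192, -0.03434998]), 'grip_width': 0.08588161023259704}
```

View pics/top0.png

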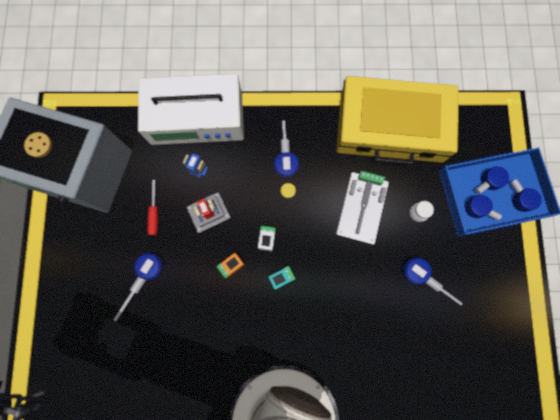

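View pics/scene0.png

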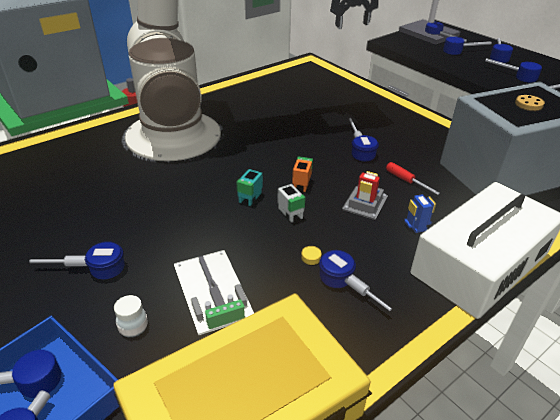

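View pics/wrist0.png

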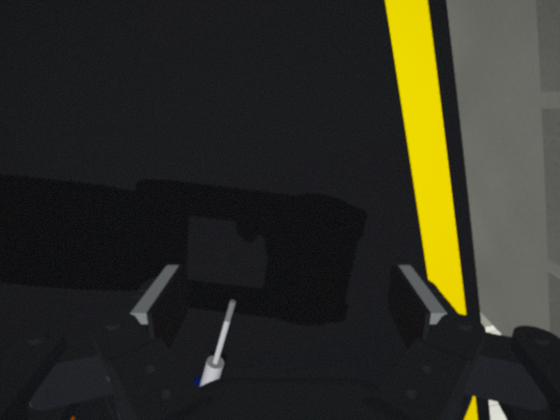

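The top view shows the white module (266,238), dock (363,208) with its green stop at (371,178), socket with red cassette (208,210), and the orange, turquoise and blue look-alikes. Next I'll measure the poses.

```bash
python3 - <<'E'
from h import *
c=load('top0'); P=cloud(c)
print(c['K'][0,0], np.linalg.inv(c['camera_from_world'])[:3,3])
def show(n,x0,x1,y0,y1,k):
    f=cv2.imread(f'pics/{n}.png')[y0:y1,x0:x1]; return cv2.resize(f,None,fx=k,fy=k,interpolation=cv2.INTER_CUBIC)
a=show('top0',180,290,180,260,5); b=show('top0',325,400,160,250,6); 
cv2.imwrite('pics/a1.png',a); cv2.imwrite('pics/b1.png',b)
cv2.imwrite('pics/s1.png',show('scene0',230,400,150,225,4)); cv2.imwrite('pics/s2.png',show('scene0',170,260,240,340,5))
for u,v in [(266,238),(363,208),(371,178),(208,210),(345,205),(195,215),(288,190),(421,211)]: print((u,v),P[v,u].round(4))
E
```

```text
402.54178065080396 [0.35715545 0.00403679 1.15212839]
(266, 238) [0.4834 0.0451 0.0624]
(363, 208) [ 0.5731 -0.2305  0.022 ]
(371, 178) [ 0.6564 -0.2529  0.0413]
(208, 210) [0.5579 0.2013 0.0817]
(345, 205) [ 0.5854 -0.182   0.0054]
(195, 215) [0.554  0.248  0.0262]
(288, 190) [ 0.6281 -0.0165  0.0163]
(421, 211) [ 0.5566 -0.3821  0.0608]
```

View pics/a1.png

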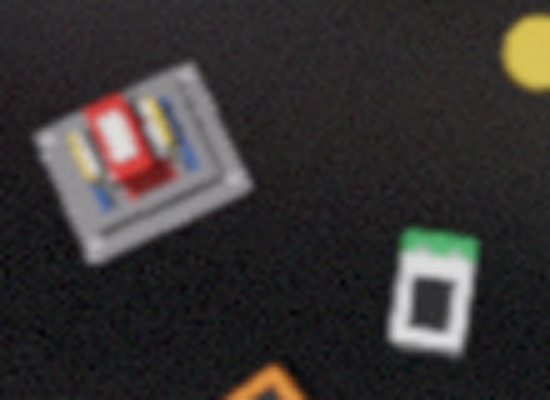

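View pics/b1.png

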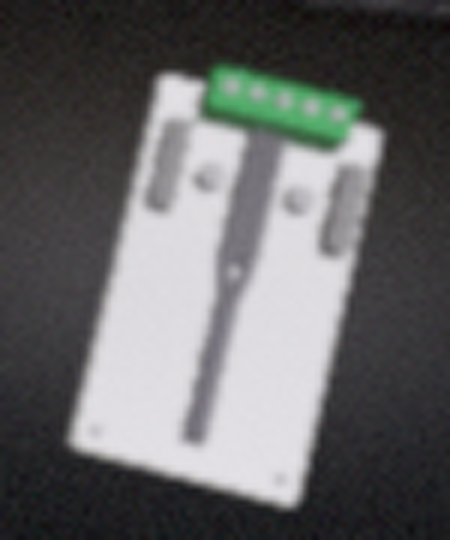

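View pics/s1.png

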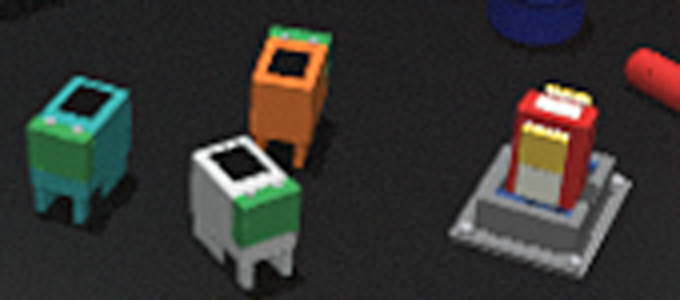

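View pics/s2.png

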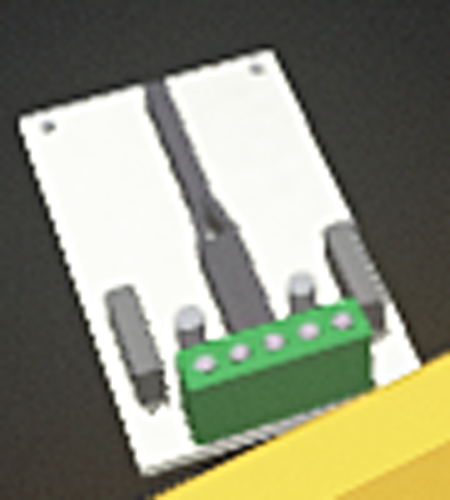

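```bash
cat > meas.py <<'E'
from h import *
def rect(c,mask,z,ax=None):
    cs,_=cv2.findContours(mask.astype(np.uint8),cv2.RETR_EXTERNAL,cv2.CHAIN_APPROX_NONE)
    k=max(cs,key=cv2.contourArea).reshape(-1,2)
    W=onz(c,k,z)[:,:2]; (cx,cy),(w,h),a=cv2.minAreaRect((W*1000).astype(np.float32))
    print(f'  c {cx:.1f} {cy:.1f} size {w:.1f} {h:.1f} ang {a:.1f}'); return cx,cy,w,h,a
def roi(P,x0,x1,y0,y1): return (P[...,0]>x0)&(P[...,0]<x1)&(P[...,1]>y0)&(P[...,1]<y1)
def run(fn):
    c=load(fn); P=cloud(c); hsv=cv2.cvtColor(c['frame'],cv2.COLOR_BGR2HSV)
    H,S,V=[hsv[...,i].astype(int) for i in range(3)]; z=P[...,2]
    print('module top'); rect(c,roi(P,.42,.55,0.01,.09)&(z>.05)&(z<.075),.062)
    print('module green'); rect(c,roi(P,.42,.55,0.01,.09)&(z>.05)&(H>40)&(H<85)&(S>90),.062)
    print('dock plate'); r=roi(P,.45,.72,-.33,-.14); rect(c,r&((V>60))&(z<.05),.008)
    print('stop'); rect(c,r&(H>40)&(H<85)&(S>90)&(z>.034),.042)
    print('rail'); rect(c,r&(z>.017)&(z<.03)&(V<150)&(S<90),.022)
    q=roi(P,.48,.64,.12,.29)
    print('socket plate'); rect(c,q&((V>60))&(z<.06),.006)
    print('well'); rect(c,q&(z>.02)&(z<.035),.028)
    print('cassette red'); rect(c,q&(z>.072)&((H<8)|(H>172)|(S<60)),.080)
    print('yellow'); rect(c,q&(z>.06)&(H>20)&(H<35)&(S>70),.077)
if __name__=='__main__':
    import sys; run(sys.argv[1])
E
python3 meas.py top0
```

```text
module top
  c 484.2 43.7 size 38.3 61.1 ang 81.9
module green
  c 509.9 40.1 size 38.2 9.2 ang 81.0
dock plate
  c 584.5 -228.0 size 195.2 207.6 ang 74.3
stop
  c 658.4 -254.3 size 70.8 22.3 ang 75.1
rail
  c 582.4 -218.4 size 47.1 157.1 ang 69.0
socket plate
  c 567.0 215.2 size 91.9 106.2 ang 24.6
well
  c 565.8 214.0 size 65.1 76.2 ang 25.7
cassette red
  c 566.0 213.8 size 45.0 21.6 ang 27.4
yellow
  c 574.0 191.8 size 27.5 3.6 ang 27.3
```

```bash
cat > plan.py <<'E'
import sys
from h import *
from scipy.spatial.transform import Rotation as Ro
def cur():
    s=monitor.get_state(); return s,np.array(s['eef_pos']),Ro.from_rotvec(s['tool_rot'])
def target(yaw):  # jaw axis (tool z) at yaw deg in world xy, tool y down
    z=np.array([np.cos(np.radians(yaw)),np.sin(np.radians(yaw)),0]); y=np.array([0,0,-1.]); x=np.cross(y,z)
    return Ro.from_matrix(np.c_[x,y,z])
def delta(p_mm,yaw):
    s,p,R=cur()
    Rt=min([target(yaw),target(yaw+180)],key=lambda q:(R.inv()*q).magnitude())
    rv=np.degrees((R.inv()*Rt).as_rotvec())
    print('t',s['t'],'pos',(p*1000).round(1),'jaw',np.degrees(np.arctan2(R.as_matrix()[1,2],R.as_matrix()[0,2])).round(2),'w',round(s['grip_width']*1000,1),'F',s['contact_force'].round(1),'j6',s['joint_pos'][5].round(2))
    print('turn',rv.round(2),'| shift in TARGET frame',(Rt.inv().apply(np.array(p_mm)-p*1000)).round(1),'| in CURRENT',(R.inv().apply(np.array(p_mm)-p*1000)).round(1))
if __name__=='__main__':
    a=list(map(float,sys.argv[1:])); delta(a[:3],a[3])
E
python3 - <<'E'
from h import *; from plan import *
s,p,R=cur(); print(R.as_matrix().round(3))
c=load('wrist0'); T=np.linalg.inv(c['camera_from_world']); print('cam in tool',R.inv().apply(T[:3,3]-p).round(4)); print((R.inv().as_matrix()@T[:3,:3]).round(3)); print(c['K'][0,0])
E
python3 plan.py 484.2 43.7 180 82
sed -i 's/(V>60)/(V>120)/' meas.py; python3 meas.py top0 | sed -n 5,6p
```

```text
[[ 0.969 -0.     0.246]
 [-0.246 -0.001  0.969]
 [-0.    -1.    -0.001]]
cam in tool [-0.073  -0.1435  0.001 ]
[[-0.     0.959  0.285]
 [ 0.001 -0.285  0.959]
 [ 1.     0.001 -0.001]]
341.3918754167447
t 0.15 pos [141.5 557.1 230.8] jaw 75.74 w 85.9 F [ 0.1 -0.1 -0.3] j6 -0.13
turn [ 0.05 -6.26 -0.01] | shift in TARGET frame [ 410.8   50.8 -460.7] | in CURRENT [ 458.6   51.2 -413.2]
dock plate
  c 582.2 -233.4 size 113.9 203.0 ang 74.5
```

{"fn": "play_rows", "kwargs": {
  "moves": [
    [0, -6.3, 0, 0, 0, 0, 0],
    [0, 0, 0, 38, 0, -42, 0],
    [0, 0, 0, 38, 0, -42, 0],
    [0, 0, 0, 38, 0, -42, 0],
    [0, 0, 0, 38, 0, -42, 0],
    [0, 0, 0, 38, 0, -42, 0],
    [0, 0, 0, 38, 0, -42, 0],
    [0, 0, 0, 38, 0, -42, 0],
    [0, 0, 0, 38, 0, -42, 0],
    [0, 0, 0, 38, 0, -42, 0]
  ]
}}

```text
t: 1.4
eef_pos: [0.4287, 0.1338, 0.2314]
tool_rot: [-1.568, 0.109, -0.109]
contact_force: [1.0, 0.6, 0.1]
grip_width: 0.0855
```

{"fn": "play_rows", "kwargs": {
  "moves": [
    [0, 0, 0, 38, 0, -42, 0],
    [0, 0, 0, 25, 0, -40, 0],
    [0, 0, 0, 0, 0, 0, 0]
  ]
}}

```text
t: 1.78
eef_pos: [0.4798, 0.0431, 0.2307]
tool_rot: [-1.568, 0.113, -0.111]
contact_force: [-0.8, 0.8, 0.3]
grip_width: 0.0851
```

```bash
python3 plan.py 484.2 43.7 180 82; python3 -c "
from h import *
shot('wrist','w1')"; python3 meas.py w1 2>&1 | head -4; python3 plan.py 600 -238 240 75
```

```text
t 1.775 pos [479.8  43.1 230.7] jaw 81.84 w 85.1 F [-0.8  0.8  0.3] j6 -1.5
turn [ 0.03 -0.16 -0.06] | shift in TARGET frame [ 4.3 50.7  1.2] | in CURRENT [ 4.4 50.7  1.2]
module top
  c 484.8 46.0 size 38.5 62.0 ang 81.9
module green
  c 509.9 42.4 size 38.5 11.1 ang 81.9
t 1.825 pos [479.2  44.6 230.9] jaw 81.9 w 85.0 F [-0.9  0.2 -0.4] j6 -1.5
turn [ 0.01  6.9  -0.06] | shift in TARGET frame [ 189.8   -9.1 -241.7] | in CURRENT [ 159.4   -9.3 -262.7]
```

View pics/w1.png

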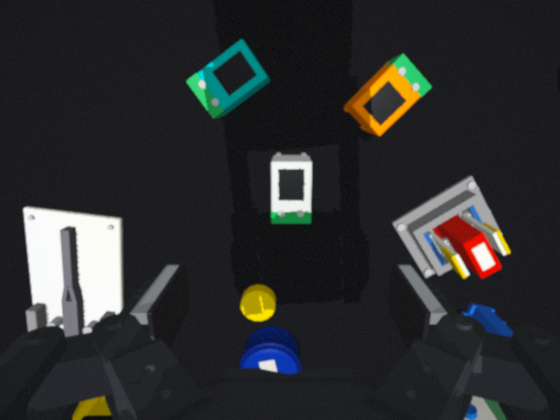

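The wrist view shows the module at (291,188), and it agrees with the top view to about 2 mm. Next is the dock.

{"fn": "play_rows", "kwargs": {
  "moves": [
    [0, 6.9, 0, 0, 0, 0, 0],
    [0, 0, 0, 30, 0, -45, 0],
    [0, 0, 0, 30, 0, -45, 0],
    [0, 0, 0, 30, 0, -45, 0],
    [0, 0, 0, 30, 0, -45, 0],
    [0, 0, 0, 30, 0, -40, 0],
    [0, 0, 0, 10, 0, -22, 0],
    [0, 0, 0, 0, 0, 0, 0],
    [0, 0, 0, 0, 0, 0, 0]
  ]
}}

```text
t: 2.95
eef_pos: [0.5716, -0.2279, 0.2315]
tool_rot: [-1.561, 0.203, -0.203]
contact_force: [0.6, -0.1, 0.0]
grip_width: 0.0854
```

```bash
python3 -c "
from h import *
shot('wrist','w2')
shot('top','top2')"; python3 plan.py 484.5 45 120 82;  python3 meas.py w2 2>&1 | sed -n 5,10p;python3 meas.py top2 2>&1 | sed -n 11,18p
```

```text
t 3.05 pos [ 571.6 -227.9  231.8] jaw 75.22 w 85.7 F [ 0.1  0.4 -0. ] j6 -1.82
turn [ 0.   -6.78  0.02] | shift in TARGET frame [-124.2  111.8  258.1] | in CURRENT [-153.9  111.7  241.7]
dock plate
  c 577.9 -231.0 size 111.0 189.3 ang 74.5
stop
  c 658.5 -253.4 size 69.2 23.6 ang 75.2
rail
  c 576.6 -230.3 size 17.6 155.2 ang 74.7
                ~~~^^^^^^^^^^^^^
  File "meas.py", line 14, in run
    print('stop'); rect(c,r&(H>40)&(H<85)&(S>90)&(z>.034),.042)
                   ~~~~^^^^^^^^^^^^^^^^^^^^^^^^^^^^^^^^^^^^^^^^
  File "meas.py", line 4, in rect
    k=max(cs,key=cv2.contourArea).reshape(-1,2)
      ~~~^^^^^^^^^^^^^^^^^^^^^^^^
ValueError: max() iterable argument is empty
```

View pics/w2.png

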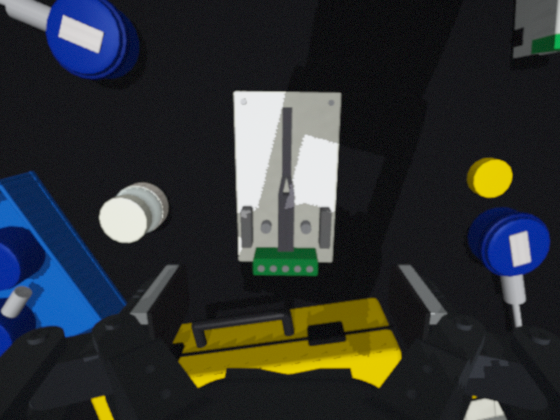

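The wrist view shows the dock plate at (288,180), with the rail and stop clear. That puts the dock origin near (578.3,-231) mm with its x axis at -15.3°. Going back to grasp the module.

{"fn": "play_rows", "kwargs": {
  "moves": [
    [0, -6.8, 0, 0, 0, 0, 0],
    [0, 0, 0, -24, 15, 50, 0],
    [0, 0, 0, -24, 15, 50, 0],
    [0, 0, 0, -24, 15, 50, 0],
    [0, 0, 0, -24, 15, 50, 0],
    [0, 0, 0, -22, 15, 48, 0],
    [0, 0, 0, -6, 15, 10, 0],
    [0, 0, 0, 0, 0, 0, 0],
    [0, 0, 0, 0, 0, 0, 0]
  ]
}}

```text
t: 4.18
eef_pos: [0.4856, 0.0428, 0.1419]
tool_rot: [-1.568, 0.11, -0.111]
contact_force: [-0.1, -0.3, 0.2]
grip_width: 0.0855
```

```bash
python3 -c "
from h import *
shot('wrist','w3')"; python3 plan.py 484.5 45 25 81.9;  python3 meas.py w3 2>&1 | sed -n 1,4p
```

```text
t 4.225 pos [485.7  42.6 142. ] jaw 81.89 w 85.6 F [ 0.3  1.2 -0. ] j6 -1.5
turn [ 0.01 -0.01  0.05] | shift in TARGET frame [ -1.5 117.    2.2] | in CURRENT [ -1.6 116.9   2.3]
module top
  c 484.5 45.9 size 38.5 62.7 ang 82.0
module green
  c 509.8 42.3 size 38.5 11.5 ang 82.0
```

{"fn": "play_rows", "kwargs": {
  "moves": [
    [0, 0, 0, 0, 30, 3, 0],
    [0, 0, 0, 0, 40, 0, 0],
    [0, 0, 0, 0, 35, 0, 0],
    [0, 0, 0, 0, 12, 0, 0],
    [0, 0, 0, 0, 0, 0, 0],
    [0, 0, 0, 0, 0, 0, 255],
    [0, 0, 0, 0, 0, 0, 255],
    [0, 0, 0, 0, 0, 0, 255],
    [0, 0, 0, 0, 0, 0, 255]
  ],
  "squeeze": 60
}}

```text
t: 5.35
eef_pos: [0.4859, 0.0465, 0.0252]
tool_rot: [-1.568, 0.109, -0.111]
contact_force: [-2.4, 0.8, 7.4]
grip_width: 0.0376
```

```bash
python3 plan.py 534.9 -219.1 33 74.7
```

```text
t 5.35 pos [485.9  46.5  25.2] jaw 81.95 w 37.6 F [-2.4  0.8  7.4] j6 -1.49
turn [-0.01  7.25  0.08] | shift in TARGET frame [ 117.3   -7.8 -243.3] | in CURRENT [  85.7   -7.6 -256.1]
```

{"fn": "play_rows", "kwargs": {
  "moves": [
    [0, 0, 0, 0, -30, 0, 255],
    [0, 0, 0, 0, -40, 0, 255],
    [0, 7.2, 0, 0, 0, 0, 255],
    [0, 0, 0, 22, 0, -46, 255],
    [0, 0, 0, 24, 0, -50, 255],
    [0, 0, 0, 24, 0, -50, 255],
    [0, 0, 0, 24, 0, -50, 255],
    [0, 0, 0, 21, 0, -44, 255],
    [0, 0, 0, 0, 0, 0, 255],
    [0, 0, 0, 0, 0, 0, 255]
  ]
}}

```text
t: 6.6
eef_pos: [0.533, -0.215, 0.0941]
tool_rot: [-1.56, 0.21, -0.209]
contact_force: [0.5, -0.3, -2.6]
grip_width: 0.0374
```

```bash
python3 plan.py 534.9 -219.1 33 74.7; python3 -c "
from h import *
shot('wrist','w4');shot('scene','s4')"
```

```text
t 6.6 pos [ 533.  -215.    94.1] jaw 74.72 w 37.4 F [ 0.5 -0.3 -2.6] j6 -1.82
turn [-0.02  0.02 -0.04] | shift in TARGET frame [ 3.  61.1 -3.4] | in CURRENT [ 3.  61.1 -3.5]
```

View pics/w4.png

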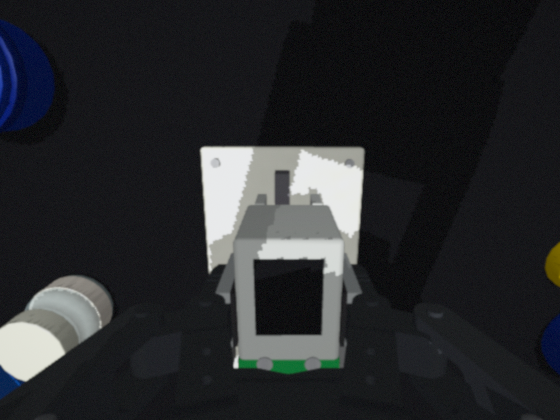

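View pics/s4.png

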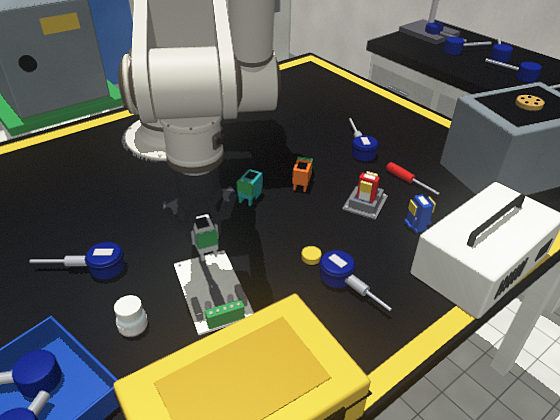

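{"fn": "play_rows", "kwargs": {
  "moves": [
    [0, 0, 0, 1, 0, -3.5, 255],
    [0, 0, 0, 0, 28, 0, 255],
    [0, 0, 0, 0, 0, 0, 255],
    [0, 0, 0, 0, 0, 0, 255]
  ]
}}

```text
t: 7.2
eef_pos: [0.5336, -0.2189, 0.0672]
tool_rot: [-1.561, 0.208, -0.209]
contact_force: [-0.6, -0.1, -2.9]
grip_width: 0.0372
```

```bash
python3 plan.py 534.9 -219.1 33 74.7; python3 - <<'E'
from h import *
c=shot('wrist','w5')
cv2.imwrite('pics/w5c.png',cv2.resize(c['frame'][60:260,180:400],None,fx=3,fy=3,interpolation=cv2.INTER_CUBIC))
E
```

```text
t 7.2 pos [ 533.6 -218.9   67.2] jaw 74.77 w 37.2 F [-0.6 -0.1 -2.9] j6 -1.83
turn [0.02 0.07 0.03] | shift in TARGET frame [ 1.3 34.2  0.1] | in CURRENT [ 1.3 34.2  0.2]
```

View pics/w5c.png

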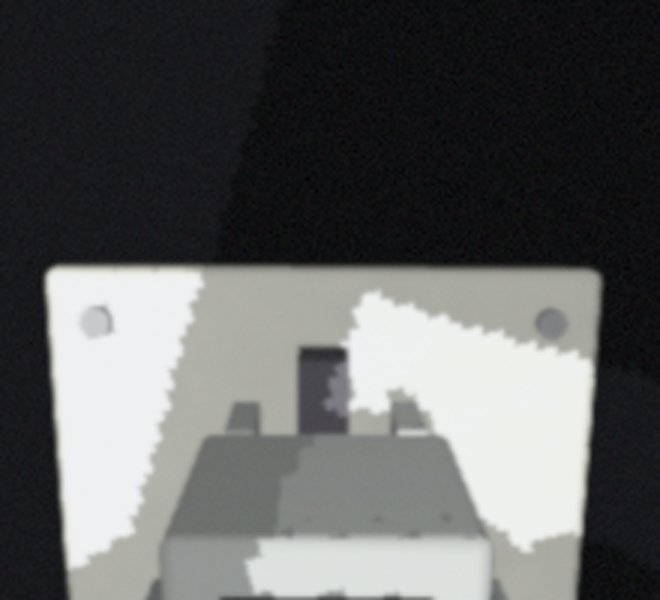

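```bash
python3 - <<'E'
from h import *
c=load('w5'); print(c['K'].round(1))
A=np.array([578.3,-231.0]); th=np.radians(-15.3); ex=np.array([np.cos(th),np.sin(th)]); ey=np.array([-ex[1],ex[0]])
def d(cu,cv,z):
    w=onz(c,[[180+cu/3,60+cv/3]],z)[0,:2]*1000-A; return np.round([w@ex,w@ey],1)
print('rail',d(299,390,.022),d(348,390,.022)); print('rail end',d(323,350,.022)); print('plate',d(48,300,.008),d(602,300,.008),d(323,268,.008))
zu=.0672-.025
print('legs',d(230,425,zu+.009),d(424,425,zu+.009)); print('top',d(162,540,zu+.062),d(490,540,zu+.062))
E
```

```text
[[341.4   0.  288.2]
 [  0.  341.4 207.3]
 [  0.    0.    1. ]]
rail [-73.5  -4.1] [-73.5   5.2]
rail end [-81.2   0.5]
plate [-88.4 -54.2] [-88.6  55.8] [-94.7   0.4]
legs [-74.7 -14.5] [-74.8  16.9]
top [-76.2 -17.3] [-76.3  19.3]
```

{"fn": "play_rows", "kwargs": {
  "moves": [
    [0, 0, 0, 0, 15, 0, 255],
    [0, 0, 0, 0, 12, 0, 255],
    [0, 0, 0, 0, 6, 0, 255],
    [0, 0, 0, 0, 0, 0, 255],
    [0, 0, 0, 0, 0, 0, 255]
  ]
}}

```text
t: 7.88
eef_pos: [0.5332, -0.2189, 0.0333]
tool_rot: [-1.561, 0.209, -0.209]
contact_force: [-1.8, 1.1, 2.1]
grip_width: 0.0374
```

```bash
python3 plan.py 621.2 -242.5 34 74.7; python3 - <<'E'
from h import *
c=shot('wrist','w6'); shot('scene','s6')
cv2.imwrite('pics/w6c.png',np.hstack([cv2.resize(c['frame'][60:260,180:400],None,fx=1.8,fy=1.8),cv2.resize(cv2.imread('pics/s6.png')[200:340,150:290],(360,360),interpolation=cv2.INTER_CUBIC)]))
E
```

```text
t 7.875 pos [ 533.2 -218.9   33.3] jaw 74.75 w 37.4 F [-1.8  1.1  2.1] j6 -1.83
turn [ 0.    0.05 -0.02] | shift in TARGET frame [91.1 -0.7  0.5] | in CURRENT [91.1 -0.7  0.4]
```

View pics/w6c.png

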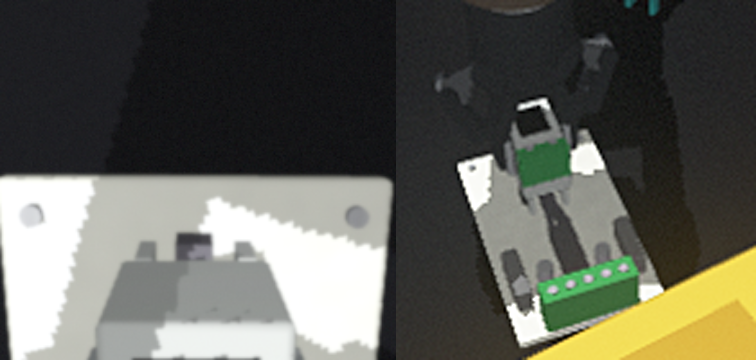

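The module straddles the rail: the rail end shows between its legs at (193,245). I'll slide it along now.

{"fn": "play_rows", "kwargs": {
  "moves": [
    [0, 0, 0, 8, -0.4, 0, 255],
    [0, 0, 0, 12, 0, 0, 255],
    [0, 0, 0, 12, 0, 0, 255],
    [0, 0, 0, 10, 0, 0, 255],
    [0, 0, 0, 8, 0, 0, 255],
    [0, 0, 0, 6, 0, 0, 255],
    [0, 0, 0, 0, 0, 0, 255]
  ]
}}

```text
t: 8.85
eef_pos: [0.5875, -0.2337, 0.0336]
tool_rot: [-1.561, 0.209, -0.209]
contact_force: [-0.4, -1.5, -2.7]
grip_width: 0.0374
```

```bash
python3 plan.py 621.2 -242.5 34 74.7
```

```text
t 8.85 pos [ 587.5 -233.7   33.6] jaw 74.75 w 37.4 F [-0.4 -1.5 -2.7] j6 -1.8
turn [ 0.01  0.05 -0.01] | shift in TARGET frame [34.8 -0.4  0.4] | in CURRENT [34.8 -0.4  0.4]
```

{"fn": "play_rows", "kwargs": {
  "moves": [
    [0, 0, 0, 6, 0, 0, 255],
    [0, 0, 0, 6, 0, 0, 255],
    [0, 0, 0, 6, 0, 0, 255],
    [0, 0, 0, 6, 0, 0, 255],
    [0, 0, 0, 5, 0, 0, 255],
    [0, 0, 0, 3, 0, 0, 255],
    [0, 0, 0, 0, 0, 0, 255]
  ]
}}

```text
t: 9.72
eef_pos: [0.6187, -0.2423, 0.0337]
tool_rot: [-1.561, 0.208, -0.21]
contact_force: [3.0, -3.0, -5.1]
grip_width: 0.038
```

```bash
python3 plan.py 621.2 -242.5 34 74.7
```

```text
t 9.725 pos [ 618.7 -242.3   33.7] jaw 74.75 w 38.0 F [ 3.  -3.  -5.1] j6 -1.79
turn [0.01 0.05 0.06] | shift in TARGET frame [ 2.5 -0.3  0.4] | in CURRENT [ 2.5 -0.3  0.4]
```

{"fn": "play_rows", "kwargs": {
  "moves": [
    [0, 0, 0, 1.5, 0, 0, 255],
    [0, 0, 0, 1, 0, 0, 255],
    [0, 0, 0, 1, 0, 0, 255],
    [0, 0, 0, 0, 0, 0, 255]
  ]
}}

```text
t: 10.22
eef_pos: [0.6217, -0.2432, 0.0339]
tool_rot: [-1.561, 0.209, -0.209]
contact_force: [0.1, -2.3, -1.0]
grip_width: 0.0374
```

```bash
python3 plan.py 621.2 -242.5 34 74.7
```

```text
t 10.225 pos [ 621.7 -243.2   33.9] jaw 74.74 w 37.4 F [ 0.1 -2.3 -1. ] j6 -1.79
turn [0.01 0.04 0.02] | shift in TARGET frame [-0.6 -0.1  0.5] | in CURRENT [-0.6 -0.1  0.5]
```

{"fn": "play_rows", "kwargs": {
  "moves": [
    [0, 0, 0, 1, 0, 0, 255],
    [0, 0, 0, 1, 0, 0, 255],
    [0, 0, 0, 0, 0, 0, 255]
  ]
}}

```text
t: 10.6
eef_pos: [0.6226, -0.2433, 0.0337]
tool_rot: [-1.56, 0.211, -0.207]
contact_force: [-10.9, 0.9, 3.1]
grip_width: 0.0374
```

```bash
python3 plan.py 621.2 -242.5 34 74.7; python3 - <<'E'
from h import *
c=shot('wrist','w7'); shot('scene','s7')
cv2.imwrite('pics/w7c.png',np.hstack([cv2.resize(c['frame'],(480,360)),cv2.resize(cv2.imread('pics/s7.png')[230:350,160:280],(320,360),interpolation=cv2.INTER_CUBIC)]))
E
```

```text
t 10.6 pos [ 622.6 -243.3   33.7] jaw 74.74 w 37.4 F [-10.9   0.9   3.1] j6 -1.79
turn [-0.    0.04 -0.13] | shift in TARGET frame [-1.5 -0.3  0.4] | in CURRENT [-1.5 -0.3  0.4]
```

View pics/w7c.png

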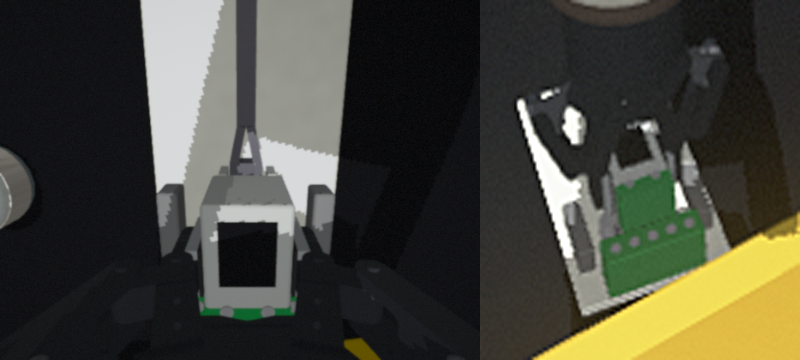

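{"fn": "play_rows", "kwargs": {
  "moves": [
    [0, 0, 0, 1, 0, 0, 255],
    [0, 0, 0, 0, 0, 0, 255],
    [0, 0, 0, -1, 0, 0, 255],
    [0, 0, 0, 0, 0, 0, 0],
    [0, 0, 0, 0, 0, 0, 0],
    [0, 0, 0, 0, 0, 0, 0],
    [0, 0, 0, 0, 0, 0, 0]
  ]
}}

```text
t: 11.58
eef_pos: [0.6236, -0.2435, 0.0338]
tool_rot: [-1.561, 0.209, -0.209]
contact_force: [-0.2, 0.5, -0.9]
grip_width: 0.0855
```

```bash
python3 plan.py 621.2 -242.5 34 74.7
```

```text
t 11.575 pos [ 623.6 -243.5   33.8] jaw 74.75 w 85.5 F [-0.2  0.5 -0.9] j6 -1.79
turn [0.01 0.05 0.01] | shift in TARGET frame [-2.6 -0.2  0.4] | in CURRENT [-2.6 -0.2  0.4]
```

{"fn": "play_rows", "kwargs": {
  "moves": [
    [0, 0, 0, 0, -40, 0, 0],
    [0, 0, 0, 0, -50, 0, 0],
    [0, 0, 0, -10, -50, 0, 0],
    [0, 0, 0, -20, -40, 0, 0],
    [0, 0, 0, 0, 0, 0, 0],
    [0, 0, 0, 0, 0, 0, 0]
  ]
}}

```text
t: 12.32
eef_pos: [0.5945, -0.2356, 0.2132]
tool_rot: [-1.561, 0.209, -0.209]
contact_force: [0.3, -0.1, -0.3]
grip_width: 0.0856
```

```bash
python3 plan.py 566 214 180 116; python3 - <<'E'
from h import *
from meas import rect,roi
c=shot('wrist','w8'); P=cloud(c); z=P[...,2]
r=roi(P,.45,.72,-.33,-.14)
hsv=cv2.cvtColor(c['frame'],cv2.COLOR_BGR2HSV); H,S,V=[hsv[...,i].astype(int) for i in range(3)]
print('mod top');m=rect(c,r&(z>.064)&(z<.08),.070)
print('plate');p=rect(c,r&(V>60)&(z<.05),.008)
print('stop');g=rect(c,r&(H>40)&(H<85)&(S>90)&(z>.034)&(z<.05),.042)
cv2.imwrite('pics/w8c.png',cv2.resize(c['frame'][100:320,180:400],(600,600),interpolation=cv2.INTER_CUBIC))
E
```

```text
t 12.325 pos [ 594.5 -235.6  213.2] jaw 74.74 w 85.6 F [ 0.3 -0.1 -0.3] j6 -1.8
turn [-1.000e-02 -4.126e+01 -2.000e-02] | shift in TARGET frame [171.5  33.2 416.6] | in CURRENT [-145.8   33.3  426.3]
mod top
  c 621.7 -242.4 size 37.5 61.6 ang 74.1
plate
  c 585.9 -233.4 size 112.5 207.0 ang 74.5
stop
  c 658.9 -253.1 size 69.5 22.8 ang 74.8
```

View pics/w8c.png

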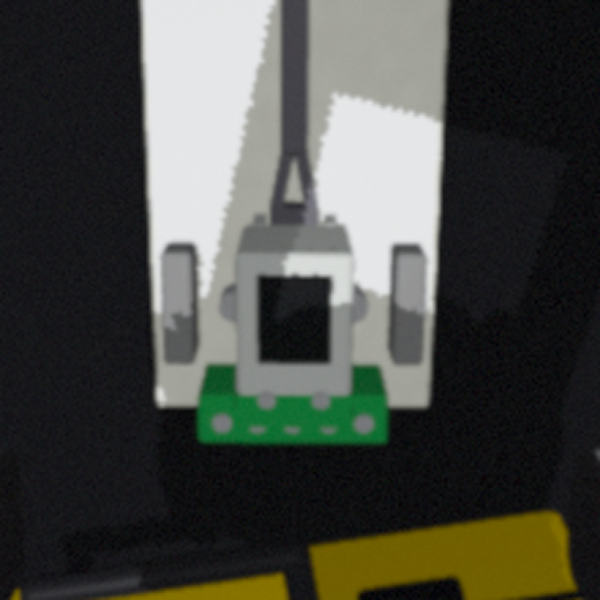

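The picture shows the module (295,320) seated against the green stop, behind the rollers. It measures (621.7,-242.4) against an expected home of (621.7,-242.9). Next is the cassette.

{"fn": "play_rows", "kwargs": {
  "moves": [
    [0, -10.5, 0, 0, 0, 0, 0],
    [0, -10.5, 0, 0, 0, 0, 0],
    [0, -10.5, 0, 0, 0, 0, 0],
    [0, -10.3, 0, 0, 0, 0, 0],
    [0, 0, 0, 18, 0, 46, 0],
    [0, 0, 0, 18, 0, 46, 0],
    [0, 0, 0, 18, 0, 46, 0],
    [0, 0, 0, 18, 0, 46, 0],
    [0, 0, 0, 18, 0, 46, 0],
    [0, 0, 0, 18, 0, 46, 0]
  ]
}}

```text
t: 13.62
eef_pos: [0.5674, 0.0611, 0.2123]
tool_rot: [-1.54, -0.362, 0.365]
contact_force: [0.1, -0.2, 0.1]
grip_width: 0.0857
```

{"fn": "play_rows", "kwargs": {
  "moves": [
    [0, 0, 0, 18, 0, 46, 0],
    [0, 0, 0, 18, 0, 46, 0],
    [0, 0, 0, 12, 0, 35, 0],
    [0, 0, 0, 0, 0, 0, 0],
    [0, 0, 0, 0, 0, 0, 0]
  ]
}}

```text
t: 14.25
eef_pos: [0.554, 0.1943, 0.2127]
tool_rot: [-1.54, -0.362, 0.365]
contact_force: [1.3, -0.8, 0.5]
grip_width: 0.0853
```

```bash
python3 plan.py 566 214 180 116.5; python3 - <<'E'
from h import *
c=shot('wrist','w9'); shot('top','top9')
E
python3 meas.py w9 | tail -8; python3 meas.py top9|head -9
```

```text
t 14.25 pos [554.  194.3 212.7] jaw 116.56 w 85.3 F [ 1.3 -0.8  0.5] j6 -1.83
turn [-0.    0.06 -0.1 ] | shift in TARGET frame [19.6 32.7 12.2] | in CURRENT [19.6 32.7 12.2]
module top
module topTraceback (most recent call last):
  File "meas.py", line 22, in <module>
    import sys; run(sys.argv[1])
                ~~~^^^^^^^^^^^^^
  File "meas.py", line 11, in run
    print('module top'); rect(c,roi(P,.42,.55,0.01,.09)&(z>.05)&(z<.075),.062)
                         ~~~~^^^^^^^^^^^^^^^^^^^^^^^^^^^^^^^^^^^^^^^^^^^^^^^^^
  File "meas.py", line 4, in rect
    k=max(cs,key=cv2.contourArea).reshape(-1,2)
      ~~~^^^^^^^^^^^^^^^^^^^^^^^^
ValueError: max() iterable argument is empty
Traceback (most recent call last):
  File "meas.py", line 22, in <module>
    import sys; run(sys.argv[1])
                ~~~^^^^^^^^^^^^^
  File "meas.py", line 11, in run
    print('module top'); rect(c,roi(P,.42,.55,0.01,.09)&(z>.05)&(z<.075),.062)
                         ~~~~^^^^^^^^^^^^^^^^^^^^^^^^^^^^^^^^^^^^^^^^^^^^^^^^^
  File "meas.py", line 4, in rect
    k=max(cs,key=cv2.contourArea).reshape(-1,2)
      ~~~^^^^^^^^^^^^^^^^^^^^^^^^
ValueError: max() iterable argument is empty
```

View pics/w9.png

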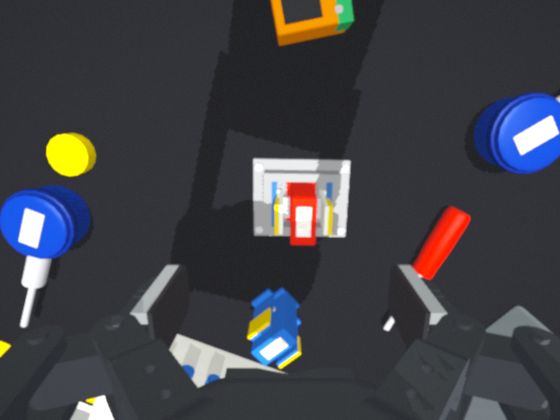

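{"fn": "play_rows", "kwargs": {
  "moves": [
    [0, 0, 0, 19, 20, 12, 0],
    [0, 0, 0, 0, 0, 0, 0],
    [0, 0, 0, 0, 0, 0, 0]
  ]
}}

```text
t: 14.72
eef_pos: [0.5657, 0.213, 0.1939]
tool_rot: [-1.54, -0.363, 0.363]
contact_force: [0.8, 0.5, 0.3]
grip_width: 0.0852
```

```bash
python3 plan.py 566 214 180 116.5; python3 - <<'E'
from h import *
from meas import rect,roi
c=shot('wrist','w10'); P=cloud(c); z=P[...,2]; q=roi(P,.48,.64,.12,.29)
hsv=cv2.cvtColor(c['frame'],cv2.COLOR_BGR2HSV); H,S,V=[hsv[...,i].astype(int) for i in range(3)]
print('plate');rect(c,q&(V>60)&(z<.06),.006)
print('well');rect(c,q&(z>.02)&(z<.035),.028)
print('red');rect(c,q&(z>.0775)&~((H>20)&(H<35)&(S>70)),.080)
y=(q&(z>.07)&(H>20)&(H<35)&(S>70)).astype(np.uint8)
n,l,st,ce=cv2.connectedComponentsWithStats(y)
for i in range(1,n):
    if st[i,4]>20: print('pad',st[i]);rect(c,l==i,.077)
cv2.imwrite('pics/w10c.png',cv2.resize(c['frame'][120:290,210:380],(600,600),interpolation=cv2.INTER_CUBIC))
E
```

```text
t 14.725 pos [565.7 213.  193.9] jaw 116.51 w 85.2 F [0.8 0.5 0.3] j6 -1.8
turn [ 0.01  0.01 -0.02] | shift in TARGET frame [ 0.7 13.9  0.7] | in CURRENT [ 0.7 13.9  0.7]
plate
  c 570.5 218.1 size 94.7 103.8 ang 25.9
well
  c 567.0 216.6 size 64.5 76.2 ang 25.5
red
  c 693.1 267.4 size 168.5 552.7 ang 26.6
pad [259 186   5  36 147]
  c 576.8 195.5 size 28.9 3.2 ang 25.3
pad [317 187   6  35 148]
  c 556.4 237.4 size 28.1 3.4 ang 26.1
```

View pics/w10c.png

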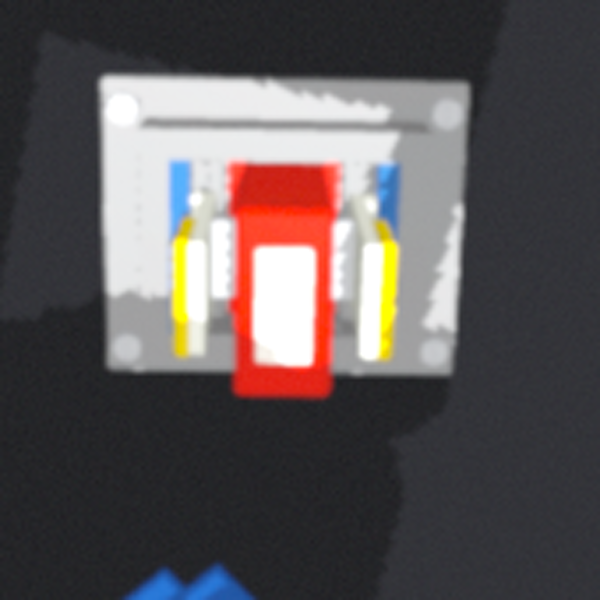

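{"fn": "play_rows", "kwargs": {
  "moves": [
    [0, 0.7, 0, 0, 0, 0, 0],
    [0, 0, 0, 2.3, 40, 2.8, 0],
    [0, 0, 0, 0, 45, 0, 0],
    [0, 0, 0, 0, 40, 0, 0],
    [0, 0, 0, 0, 20, 0, 0],
    [0, 0, 0, 0, 7, 0, 0],
    [0, 0, 0, 0, 0, 0, 0]
  ]
}}

```text
t: 15.65
eef_pos: [0.5667, 0.2172, 0.0422]
tool_rot: [-1.542, -0.354, 0.353]
contact_force: [-0.8, -0.1, 0.3]
grip_width: 0.0858
```

```bash
python3 plan.py 566.6 216.5 42 115.8; python3 - <<'E'
from h import *
c=shot('wrist','w11'); shot('scene','s11')
cv2.imwrite('pics/w11c.png',np.hstack([cv2.resize(c['frame'],(480,360)),cv2.resize(cv2.imread('pics/s11.png')[140:240,310:410],(320,360),interpolation=cv2.INTER_CUBIC)]))
E
```

```text
t 15.65 pos [566.7 217.2  42.2] jaw 115.83 w 85.8 F [-0.8 -0.1  0.3] j6 -1.78
turn [0.01 0.03 0.02] | shift in TARGET frame [-0.4  0.2 -0.6] | in CURRENT [-0.4  0.2 -0.6]
```

View pics/w11c.png

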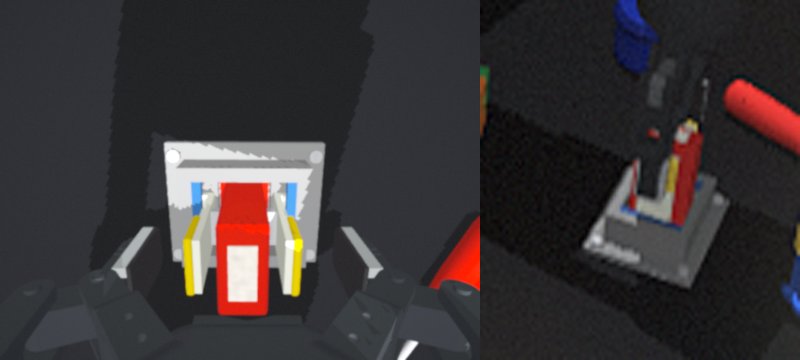

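The cassette sits between the open fingers: pads at x=190 and 297, fingers at 132 and 362. Closing now.

{"fn": "play_rows", "kwargs": {
  "moves": [
    [0, 0, 0, 0, 0, -0.8, 0],
    [0, 0, 0, 0, 0, 0, 255],
    [0, 0, 0, 0, 0, 0, 255],
    [0, 0, 0, 0, 0, 0, 255],
    [0, 0, 0, 0, 0, 0, 255],
    [0, 0, 0, 0, 0, 0, 255]
  ],
  "squeeze": 40
}}

```text
t: 16.5
eef_pos: [0.5675, 0.2162, 0.0429]
tool_rot: [-1.543, -0.355, 0.352]
contact_force: [-1.6, -4.3, 13.7]
grip_width: 0.0335
```

```bash
python3 plan.py 566.6 216.5 42 115.8; python3 - <<'E'
from h import *
c=shot('wrist','w12')
E
```

```text
t 16.5 pos [567.5 216.2  42.9] jaw 115.84 w 33.5 F [-1.6 -4.3 13.7] j6 -1.78
turn [0.07 0.04 0.08] | shift in TARGET frame [-0.7  0.9  0.6] | in CURRENT [-0.7  0.9  0.6]
```

View pics/w12.png

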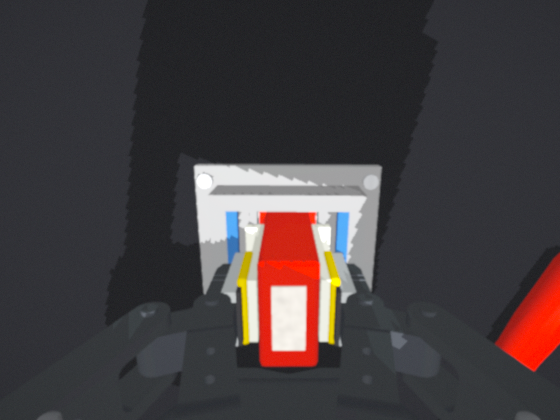

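Both catches are pressed against the body. Drawing it up.

{"fn": "play_rows", "kwargs": {
  "moves": [
    [0, 0, 0, 0, -3, 0, 255],
    [0, 0, 0, 0, -5, 0, 255],
    [0, 0, 0, 0, -8, 0, 255],
    [0, 0, 0, 0, -8, 0, 255],
    [0, 0, 0, 0, 0, 0, 255]
  ]
}}

```text
t: 17.18
eef_pos: [0.5672, 0.2167, 0.0666]
tool_rot: [-1.542, -0.355, 0.353]
contact_force: [-0.5, -1.1, -1.1]
grip_width: 0.0333
```

```bash
python3 plan.py 566.6 216.5 160 115.8; python3 - <<'E'
from h import *
c=shot('wrist','w13'); shot('scene','s13')
cv2.imwrite('pics/w13c.png',np.hstack([cv2.resize(c['frame'],(480,360)),cv2.resize(cv2.imread('pics/s13.png')[140:240,310:410],(320,360),interpolation=cv2.INTER_CUBIC)]))
E
```

```text
t 17.175 pos [567.2 216.7  66.6] jaw 115.85 w 33.3 F [-0.5 -1.1 -1.1] j6 -1.78
turn [0.02 0.05 0.07] | shift in TARGET frame [ -0.7 -93.4   0.1] | in CURRENT [ -0.5 -93.4   0. ]
```

View pics/w13c.png

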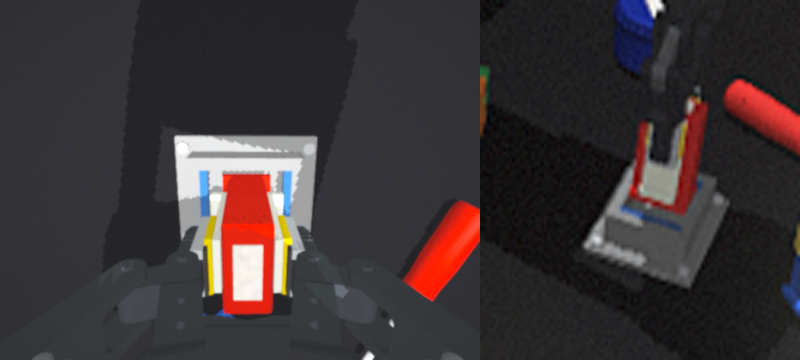

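{"fn": "play_rows", "kwargs": {
  "moves": [
    [0, 0, 0, 0, -10, 0, 255],
    [0, 0, 0, 0, -20, 0, 255],
    [0, 0, 0, 0, -25, 0, 255],
    [0, 0, 0, 0, -25, 0, 255],
    [0, 0, 0, 0, -18, 0, 255],
    [0, 0, 0, 0, -4, 0, 255],
    [0, 0, 0, 0, 0, 0, 255],
    [0, 0, 0, 0, 0, 0, 255],
    [0, 0, 0, 0, 0, 0, 255]
  ]
}}

```text
t: 18.4
eef_pos: [0.5666, 0.2165, 0.167]
tool_rot: [-1.542, -0.353, 0.355]
contact_force: [-0.6, -0.7, -0.9]
grip_width: 0.0333
```

```bash
python3 plan.py 566.6 216.5 160 115.8; python3 - <<'E'
from h import *
c=shot('wrist','w14'); s=shot('scene','s14'); shot('top','t14')
cv2.imwrite('pics/w14c.png',np.hstack([cv2.resize(c['frame'],(400,300)),cv2.resize(s['frame'],(400,300))]))
cv2.imwrite('pics/s14c.png',cv2.resize(s['frame'][110:330,170:420],(680,598),interpolation=cv2.INTER_CUBIC))
P=cloud(s); hsv=cv2.cvtColor(s['frame'],cv2.COLOR_BGR2HSV)
m=((hsv[...,0]<8)|(hsv[...,0]>172))&(hsv[...,1]>120)&(abs(P[...,0]-.567)<.05)&(abs(P[...,1]-.217)<.05)
print('red z',np.percentile(P[m][:,2],[1,99]), m.sum())
E
```

```text
t 18.4 pos [566.6 216.5 167. ] jaw 115.85 w 33.3 F [-0.6 -0.7 -0.9] j6 -1.78
turn [-0.01  0.05 -0.06] | shift in TARGET frame [-0.  7. -0.] | in CURRENT [-0.  7. -0.]
red z [0.13145271 0.20561813] 272
```

View pics/s14c.png

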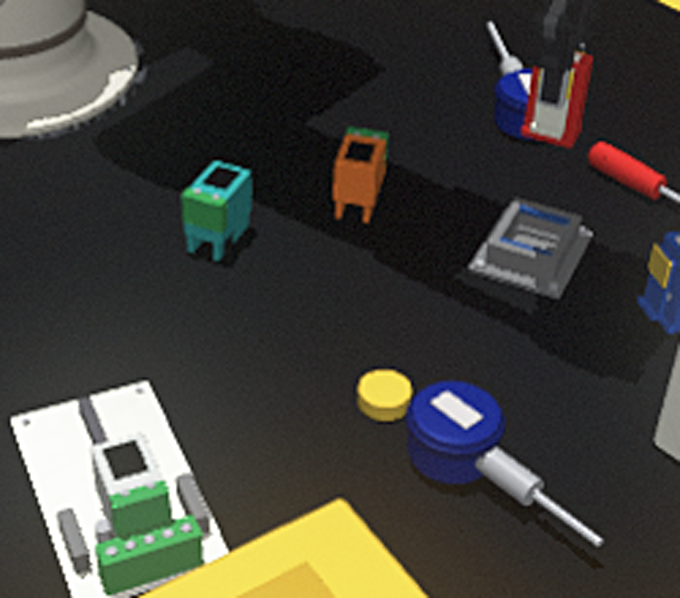

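View pics/w14.png

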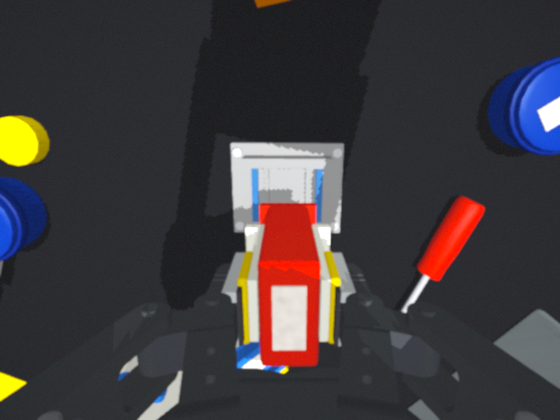

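The cassette is held upright with its underside at about 130 mm. The socket is empty, the module is home and the bystanders haven't moved. Handing in.

```bash
python3 -c "
from cell import ticket; print(ticket.close_job())"
```

```text
the job is handed in; nothing more can be done
None
```

I finished the whole task and handed it in at about 18.5 s. No verdict was reported.

- **Module:** I set it over the narrow end of the rail and slid it past the rollers until it pressed on the stop, with the force rising to about 11 N. Then I let go. The wrist camera afterwards put it at (621.7, -242.4) mm, against an expected home of about (621.7, -242.9).
- **Cassette:** I pinched it by both catches and drew it straight up. In the last pictures it is upright over the empty socket. Its underside is at about 130 mm, so about 10 cm above the top of the socket. The outside force is about 1 N, roughly the cassette's weight.
- **Catches:** The finger opening reads 33.3 mm, less than the 38 mm given for fully pressed catches, and I can't explain the difference. I have no direct reading of catch travel, but the pictures show both pads pressed in.
- **Camera agreement:** The top and wrist cameras differed by about 2 mm in y, within the stated calibration, and I used the wrist values.
- **Bystanders and look-alikes:** None looked moved in the pictures. I judged this by eye and did not measure it.

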